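# Click the sowing row bar into the notch at the red tab

### The arm

A 6-joint arm with a two-finger parallel gripper is mounted at the origin on the work surface. World frame = base frame: x ahead of the robot, y to its left, z up, the work surface at z = 0. Lengths are in mm, angles in rad, forces in N, time in s.
With the tool pointing down it reaches from about 275 to 825 mm from the base axis. Payload 4.9 kg.
Tool frame: the origin (TCP) lies midway between the tips of the shut fingers; the grasp point (between the pads) lies 19 mm behind it; z points along the fingers, y is the direction in which the jaws open and shut (so a half turn about z gives the same grasp; the last joint's range is limited). The gripper opens to 85 mm and grips with 20 to 120 N. Pads are 22 mm wide; open, the fingers measure 114 mm over their backs; the gripper's body (76 mm by 85 mm) begins 54 mm behind the grasp point. The pads swing forward as they close: fully open they stand 13 mm farther back than shut.
Start: joints at [-1.41, 0.326, -0.193, 1.052, 0, 1.437], TCP at [159.813, -526.287, 231.281] pointing down, gripper open.
Joint ranges: [-2.65, 2.65], [-0.97, 1.79], [-1.3, 1.35], [-1.93, 2.1], [-1.47, 1.37], [-3.14, 3.14]. Speed limits (rad/s): [2.57, 2.57, 3.14, 3.14, 3.14, 3.14].

### API

Orientations are given as a unit quaternion [w, x, y, z].
In Python, from workcell import read_state, cams, arm, boxes_of, silhouettes, tip_of gives the robot as it stands.
- The arm moves only by the tool step_arm, never from a script. Its argument "increments" is a list of rows, each a list of 5 numbers: the gripper command: -1 is fully open, 1 is shut, values between are in proportion, then the shift along the tool's x, y, z in units of 50 cm (1.0 is 50 cm), then the turn about the tool's z in units of pi/2 rad (1.0 is pi/2 rad). A call has 1 to 8 rows; each row is the pose to reach, as a shift and turn from the pose commanded when the call began, along the tool's axes at that moment; what a row does not reach only later rows make up. A row lasts 1/8 s, in which the tool goes at most 62.5 mm and 10.7 degrees, less where a joint would pass 70% of its speed; a pose out of reach is approached as far as the arm can. A call with a number of a shift or a turn outside -1 to 1 is refused whole. A call with a gripper value outside its range is refused whole. The fingers move at their own pace and stop on an object; "force" is the grip in N (left out, the last holds). Time passes only in rows, so rows that repeat a pose let the fingers close. It gives the time, the measured TCP pose, the force and the opening at its end, in the units of the state.
- read_state(): the state, without advancing time (a new reading comes with each control period).
- cams.grab_frame(name): name is "scene" or "side" or "wrist"; returns (picture, depth): 400x640x3 uint8, red, green, blue; 400x640 float32, mm along the optical axis (not along the pixel's ray), 0 where there is no reading.
- cams.camera_model(name): a dict with "fovy" (degrees; the focal length in pixels is half the picture's height over the tangent of half this angle, whatever the lens; pixels are square), "cx", "cy" (the principal point, pixels), "R" (3x3) and "t" (3): a world point X has camera coordinates R X + t. Camera axes: x right, y down, z forward; pixel columns grow to the right and rows downward; lengths in mm; the calibration is good to about 2 mm. A picture is of the moment at which its call begins: read the wrist's pose just before it. camera_model takes no time and is no camera call; for the wrist camera it gives the pose at the moment of the call.
- arm.close_job(): hands the job in, once; it reports no verdict.
Trained networks look in the newest picture that a camera, given by its name, has taken for a name from the list of things; names that differ only in an ending like _2 or _b are one class to them, and where a whole thing is asked for, a point or a joint stands for the part that bears it (a point fixed in the world has none). Each returns a list of dicts, best first, with "score" (0 to 1); they miss things now and then, are a little off and sometimes report something else, mostly with a low value. They report only what shows in the picture. A call takes as long as a camera call. They do not tell look-alikes from the thing itself.
- boxes_of(camera, label): "position" ([column, row] in pixels, amid what is visible of it).
- silhouettes(camera, label): "pixels" (400x640 bool, what is visible of it) and "position" ([column, row] in pixels, amid what is visible of it).
- tip_of(camera, label): "position" ([column, row] in pixels: a listed point, or the origin of a listed thing).
The state is a dict: "clock": time; "q": joint angles; "joint_velocities": joint speeds; "joint_torque": joint torques, N m; "eef_pos": TCP position; "eef_rot": TCP orientation; "force": force on the tool from outside, world axes, zero at the start; "ft_torque": the same for the moment, N m; "opening": finger opening in mm.
Only numpy, scipy, OpenCV 4.12 (cv2) and the standard library are available. Lean on these libraries where they do the work, as an engineer would, in place of code of your own. Each camera call takes 0.05 s, during which the arm holds its last target.

### The job

With your fingertips, push the orange row bar along its rail over the blue seed tray until it clicks into the notch beside the red tab, and leave it seated there; the rows beyond the red tab are already sown, so do not run on past that notch. Only push the bar from behind: do not pinch it between the fingers. Leave the jug, torch and hand fork where they are and take the hand away at the end.

Things in the scene. Friction and masses are not known exactly. Their poses are not given: they have to be found in the camera images.
- sowing_board: Wooden plant tray, 290 (x) x 340 (y) mm, screwed to the bench, turned up to 0.35 rad. Origin: centre of its underside on the bench; z up, x away from the robot, y along the rail, in the direction in which the bar is pushed. A steel spring clip at its +y end reaches 72 mm above the bench (x -60 to -10 mm, y 146 to 187 mm).
- seed_tray: Blue seed tray, fixed in the board: 180 (x) x 300 (y) x 38 mm, rim 50 mm above the bench, walls 4 mm, 6 rows along y at 50 mm pitch. Origin: centre of its underside, at board x = -38, y = 0, z = 12 mm.
- rail: Aluminium rail, fixed along the board's y, 16 mm wide, from board y = -140 to +150 mm, its top 52 mm above the bench. Three notches, seen as dark V-shaped gaps 13 mm long, at board y = -25, +25 and +75 mm; a coloured tab lies beside each. Origin: at board x = 85, y = 0, z = 42 mm.
- row_bar (a joint): Travel of the orange bar along board +y, m: its middle is at board y = value - 0.115; end stop 0.240. Notches at 0.090, 0.140, 0.190; it starts at 0 to 0.050, before them all. Sliding takes 1 to 3 N. Some 5 to 7 mm before a notch's middle the force falls to nothing and the bar jumps ahead and centres itself. Pushing on out of a notch takes 8 to 12 N: force it through those before the wanted one.
- bar_mark (a point): Top of the row bar's carriage over the rail (board x = 85 mm), 96 mm above the bench, at mid-thickness. The bar is a stiff orange blade across the seed tray along board x, from x = -125 to +65 mm, 16 mm thick along y, 60 to 96 mm above the bench, and a carriage, x = 63 to 107 mm, 26 mm thick along y, 53 to 87 mm above the bench. It may be pushed anywhere; it cannot twist.
- push_side: The half of the blade and carriage on the -y side; the blade half is 8 mm thick and its -y face is the one to push. Origin at the rail's top, 52 mm above the bench, at the middle of the bar's thickness over the rail.
- far_side: The other half of the blade and carriage, on the +y side, same origin, fixed to push_side. Pressing on both halves at once is pinching.
- plunger (a joint): Height of the bar's spring plunger, m: about -0.0005 when riding on the rail's top, about -0.0037 when dropped into a notch.
- tab_red: Red flat plastic tab, 24 (x) x 18 (y) x 5 mm, fixed on the board's far ledge at board x = 129 mm, its underside 42 mm above the bench (origin there, in its middle). Its axes are the board's; its y is that of the middle of the wanted notch. Which of the three notches it marks varies.
- tab_white: White tab of the same size at another notch; not wanted.
- tab_green: Green tab of the same size at another notch; not wanted.
- jug: Stainless steel measuring jug, 104 mm wide, 120 mm high, loose, upright beyond the board's +y end. Origin: centre of its underside; handle to its +y (85 mm out), small spout to -y.
- torch: Yellow plastic torch lying on the bench off the board's -y end, 145 mm long along its x, 48 mm high, black press button on top; loose. Origin: under its middle.
- garden_fork: Steel three-tined hand fork with wooden handle lying on the bench between board and robot, 275 mm long along its x (tines to +x), 66 mm wide, 22 mm high; loose. Origin: under its middle.
There are look-alikes about, which are no part of the job. Of the things like the jug, leave any that is green, turquoise or yellow; of the rest the smaller one is meant.

How it is judged:
By the outcome, as a careful person would: the job done as asked, in the order asked, and still so for the second after the job is handed in, with the robot touching nothing.
It also fails if it takes over 45 s, if anything falls off the work surface, if the arm or the gripper's body presses on something with over 40 N, if the wrist force passes 120 N, or if a joint passes its speed limit or range.

## Working session

There is one attempt and no reset: what is moved stays moved. The work goes in short steps, Python scripts to look and compute and a tool call to move; the robot and the scene stay as the last step left them, time stands still between calls to the robot, and variables do not carry over. Pictures are saved under pics/ and viewed, and the job is handed in when it is done.

Besides the shell and the picture viewer there is one more tool, called after ">>>" as name([rows], argument=value, ...), one row to a line, values as JSON. step_arm: Moves the arm, as the interface text tells. Its arguments: {"type":"object","properties":{"increments":{"type":"array"},"force":{"type":"number"}},"required":["increments"]}

```bash
ls; mkdir -p pics; python3 - <<'E'
from workcell import read_state, cams
import cv2
s=read_state(); print({k:s[k] for k in ('clock','eef_pos','eef_rot','force','opening')})
for n in ('scene','side'):
    p,d=cams.grab_frame(n); cv2.imwrite(f'pics/{n}0.png',p[:,:,::-1]); m=cams.camera_model(n); print(n,m)
E
```

```text
pics
{'clock': 0.0, 'eef_pos': array([ 159.71915528, -525.68393893,  230.49305168]), 'eef_rot': array([-8.74158834e-04,  9.89156152e-01,  1.46865050e-01, -2.03109611e-05]), 'force': array([ 0.56819937,  0.16402248, -0.42194743]), 'opening': 85.42738279960608}
scene {'fovy': 49.127231629438576, 'cx': 330.8528850238407, 'cy': 195.3476755495846, 'R': array([[ 0.43020212,  0.90262584,  0.0138826 ],
       [ 0.70904951, -0.32834331, -0.62405085],
       [-0.55872616,  0.27831145, -0.7812604 ]]), 't': array([-350.32482773, -302.80767048, 1418.18761527])}
side {'fovy': 56.8932889679505, 'cx': 318.44423359233883, 'cy': 195.08751821749684, 'R': array([[ 0.9643842 , -0.26382828, -0.01891427],
       [-0.19346915, -0.65481895, -0.73060375],
       [ 0.1803685 ,  0.70824204, -0.68253968]]), 't': array([-533.94075593,  221.00399593, 1055.12891675])}
```

View pics/scene0.png

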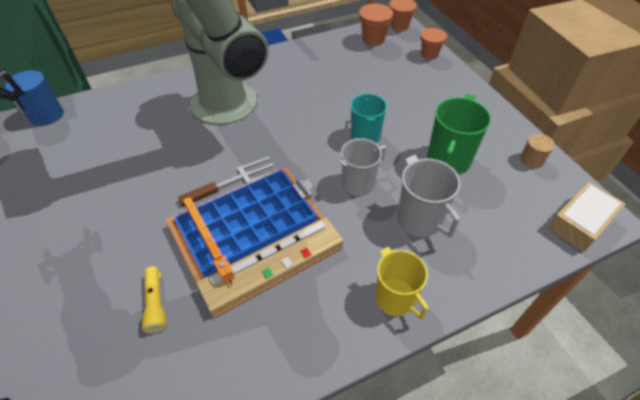

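View pics/side0.png

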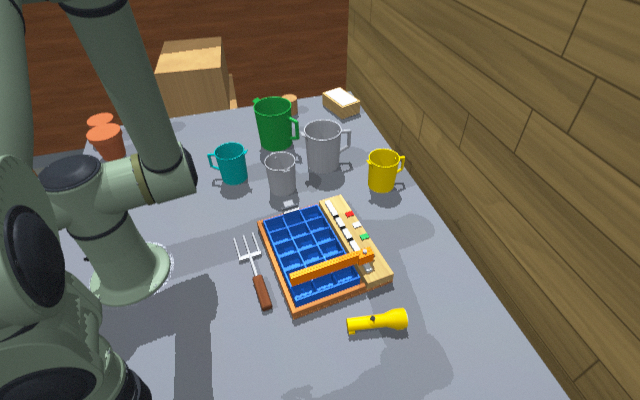

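The bar (blade from about (190,200) to (225,270) in scene) sits at the −y end. The tabs run green (267,272), white (287,262), red (305,252), so red appears to mark the third notch. Next I'll measure the board pose.

```bash
cat > h.py <<'E'
import numpy as np
from workcell import cams
def cam(n):
    m=cams.camera_model(n); f=200/np.tan(np.radians(m['fovy']/2)); return m,f
def ray(n,uv):
    m,f=cam(n); d=np.array([(uv[0]-m['cx'])/f,(uv[1]-m['cy'])/f,1.]); R=np.array(m['R']);t=np.array(m['t'])
    return -R.T@t, R.T@d
def atz(n,uv,z):
    c,d=ray(n,uv); return c+d*(z-c[2])/d[2]
def proj(n,X):
    m,f=cam(n); c=np.array(m['R'])@np.asarray(X,float)+m['t']; return np.array([m['cx']+f*c[0]/c[2],m['cy']+f*c[1]/c[2]])
def cloud(n,dep):
    m,f=cam(n); v,u=np.mgrid[0:400,0:640]; P=np.stack([(u-m['cx'])/f*dep,(v-m['cy'])/f*dep,dep],-1)
    return (P-np.array(m['t']))@np.array(m['R'])
E
python3 - <<'E'
from h import *
from workcell import *
Z={'tab_red':42,'tab_white':42,'tab_green':42,'rail':42,'seed_tray':12,'sowing_board':0,'bar_mark':96,'push_side':52,'torch':0,'garden_fork':0,'jug':0}
for n in ('scene','side'):
    p,d=cams.grab_frame(n)
    for k,z in Z.items():
        for r in tip_of(n,k)[:3]:
            print(n,k,round(r['score'],2),np.round(r['position'],1),atz(n,r['position'],z).round(1))
E
```

```text
scene tab_red 0.55 [304. 252.] [653.6   6.5  42. ]
scene tab_white 0.52 [287.7 262.5] [663.5 -38.5  42. ]
scene tab_white 0.26 [255.2 236.3] [564.3 -82.1  42. ]
scene tab_green 0.63 [268.6 275.8] [677. -90.  42.]
scene rail 0.89 [264.5 253.6] [618.8 -78.4  42. ]
scene rail 0.41 [222.5 261. ] [ 596.7 -172.4   42. ]
scene rail 0.24 [244.8 222.8] [516.2 -92.   42. ]
scene seed_tray 0.96 [248.7 223.8] [501.5 -81.1  12. ]
scene seed_tray 0.25 [289.  264.5] [653.  -32.9  12. ]
scene sowing_board 0.81 [255.4 236.4] [536.5 -77.1   0. ]
scene bar_mark 0.76 [221.7 261.9] [ 632.4 -174.9   96. ]
scene push_side 0.63 [224.3 274.1] [ 636.9 -178.5   52. ]
scene torch 0.73 [223.2 277.6] [ 613.6 -183.5    0. ]
scene torch 0.66 [157.3 299.1] [ 603.1 -333.6    0. ]
scene garden_fork 0.77 [229.  184.5] [345.1 -86.2   0. ]
scene garden_fork 0.66 [152.3 299.9] [ 600.3 -344.2    0. ]
scene jug 0.95 [393.  298.6] [828.4 150.2   0. ]
scene jug 0.82 [365.4 136.2] [333.8 345.2  -0. ]
scene jug 0.79 [355.6 179.8] [476.  237.6  -0. ]
side tab_red 0.56 [358.1 222.1] [670.6 -33.1  42. ]
side tab_red 0.51 [349.6 216.1] [654.   -1.9  42. ]
side tab_red 0.46 [365.3 258.4] [ 643.4 -167.6   42. ]
side tab_white 0.4 [354.6 224. ] [657.8 -37.5  42. ]
side tab_white 0.17 [377.5 327.6] [ 599.5 -366.2   42. ]
side tab_green 0.56 [362.7 237.5] [662.8 -94.5  42. ]
side rail 0.84 [349.  235.7] [626.6 -76.8  42. ]
side seed_tray 0.71 [309.6 256.7] [501.  -96.4  12. ]
side sowing_board 0.65 [319.3 251.9] [534.9 -78.2   0. ]
side bar_mark 0.78 [364.1 251. ] [ 630.9 -181.5   96. ]
side push_side 0.68 [366.3 258.3] [ 642.8 -175.    52. ]
side torch 0.56 [375.  323.9] [ 608.9 -336.2    0. ]
side garden_fork 0.77 [251.2 268.9] [331.5 -82.9   0. ]
side jug 0.7 [281.8 187.1] [483.8 237.9  -0. ]
side jug 0.7 [278.6 142.3] [524.6 512.9   0. ]
side jug 0.67 [326.  165.6] [668.2 310.3   0. ]
```

```bash
python3 - <<'E'
from h import *
from workcell import *
import cv2
for n in ('scene','side'):
    p,d=cams.grab_frame(n)
    cv2.imwrite(f'pics/{n}1.png',cv2.resize(p[150:330,140:350] if n=='scene' else p[180:330,230:420],None,fx=3.8,fy=3.8 if n=='scene' else 3.8,interpolation=cv2.INTER_CUBIC)[:600,:800,::-1])
    P=cloud(n,d)
    hsv=cv2.cvtColor(p,cv2.COLOR_RGB2HSV)
    box=(P[...,0]>380)&(P[...,0]<720)&(P[...,1]>-300)&(P[...,1]<130)&(d>0)
    bl=(hsv[...,0]>105)&(hsv[...,0]<125)&(hsv[...,1]>140)&box
    v,u=np.nonzero(bl)
    pts=np.array([atz(n,(a,b),50)[:2] for a,b in zip(u,v)],np.float32)
    r=cv2.minAreaRect(pts); print(n,'tray rect',r, cv2.boxPoints(r).round(1).tolist())
    og=(hsv[...,0]>8)&(hsv[...,0]<18)&(hsv[...,1]>200)&box&(P[...,2]>75)
    print('orange',og.sum(), P[og].min(0).round(),P[og].max(0).round())
    q=P[og]; q=q[q[:,2]>92]; c=q.mean(0); w,V=np.linalg.eigh(np.cov(q[:,:2].T)); print('blade top',c.round(1),V[:,1], q.min(0).round(), q.max(0).round())
    for nm,m in (('red',((hsv[...,0]<6)|(hsv[...,0]>174))&(hsv[...,1]>170)),('green',(hsv[...,0]>50)&(hsv[...,0]<80)&(hsv[...,1]>120))):
        m=m&box; v,u=np.nonzero(m); 
        k=P[m]; k=k[k[:,0]>600]; print(nm,len(k),np.median(k,0).round(1))
        v,u=np.nonzero(m&(P[...,0]>600)); 
        if len(u): print('  ',u.mean(),v.mean(),atz(n,(u.mean(),v.mean()),46).round(1))
E
```

```text
Traceback (most recent call last):
  File "h.py", line 9, in atz
    c,d=ray(n,uv); return c+d*(z-c[2])/d[2]
        ~~~^^^^^^
  File "h.py", line 6, in ray
    m,f=cam(n); d=np.array([(uv[0]-m['cx'])/f,(uv[1]-m['cy'])/f,1.]); R=np.array(m['R']);t=np.array(m['t'])
        ~~~^^^
  File "h.py", line 4, in cam
    m=cams.camera_model(n); f=200/np.tan(np.radians(m['fovy']/2)); return m,f
ValueError: time passes only in moves, steps and waits
```

```bash
python3 - <<'E'
s=open('h.py').read()
s=s.replace("def cam(n):\n","_c={}\ndef cam(n):\n    if n not in _c or n=='wrist_new': _c[n]=_cam(n)\n    return _c[n]\ndef _cam(n):\n")
open('h.py','w').write(s)
E
cat > m.py <<'E'
from h import *
from workcell import *
import cv2
for n in ('scene','side'):
    p,d=cams.grab_frame(n)
    cv2.imwrite(f'pics/{n}1.png',cv2.resize(p[150:300,150:350] if n=='scene' else p[180:330,230:420],None,fx=3.8,fy=3.8,interpolation=cv2.INTER_CUBIC)[:600,:800,::-1])
    P=cloud(n,d)
    hsv=cv2.cvtColor(p,cv2.COLOR_RGB2HSV)
    box=(P[...,0]>380)&(P[...,0]<720)&(P[...,1]>-300)&(P[...,1]<130)&(d>0)
    bl=(hsv[...,0]>105)&(hsv[...,0]<125)&(hsv[...,1]>140)&box
    v,u=np.nonzero(bl)
    pts=np.array([atz(n,(a,b),50)[:2] for a,b in zip(u,v)],np.float32)
    r=cv2.minAreaRect(pts); print(n,'tray rect',r, cv2.boxPoints(r).round(1).tolist())
    og=(hsv[...,0]>8)&(hsv[...,0]<18)&(hsv[...,1]>200)&box&(P[...,2]>75)
    print('orange',og.sum(), P[og].min(0).round(),P[og].max(0).round())
    q=P[og]; q=q[q[:,2]>88]; c=q.mean(0); w,V=np.linalg.eigh(np.cov(q[:,:2].T)); print('blade top',c.round(1),V[:,1], q.min(0).round(), q.max(0).round())
    for nm,m in (('red',((hsv[...,0]<6)|(hsv[...,0]>174))&(hsv[...,1]>170)),('green',(hsv[...,0]>50)&(hsv[...,0]<80)&(hsv[...,1]>120))):
        m=m&box&(P[...,0]>600); v,u=np.nonzero(m)
        if len(u): print(nm,len(u),np.median(P[m],0).round(1),u.mean(),v.mean(),atz(n,(u.mean(),v.mean()),46).round(1))
E
python3 m.py
```

```text
scene tray rect ((509.2038879394531, -84.64132690429688), (189.23538208007812, 297.09344482421875), 7.07489013671875) [[397.0, 51.099998474121094], [433.6000061035156, -243.6999969482422], [621.4000244140625, -220.39999389648438], [584.7999877929688, 74.4000015258789]]
orange 9 [ 615. -181.   77.] [ 658. -167.   92.]
blade top [ 615.8 -180.3   90.6] [-0.57964536  0.81486886] [ 615. -181.   89.] [ 616. -179.   92.]
red 47 [658.7   8.1  46.4] 305.3191489361702 252.25531914893617 [657.8   8.1  46. ]
green 39 [669.4 -90.8  46.1] 267.02564102564105 272.5897435897436 [670.1 -90.8  46. ]
side tray rect ((497.3462219238281, -96.47477722167969), (184.38047790527344, 315.2526550292969), 6.874950408935547) [[387.0, 49.0], [424.70001220703125, -264.0], [607.7000122070312, -241.89999389648438], [570.0, 71.0999984741211]]
orange 378 [ 424. -213.   75.] [ 655. -176.   97.]
blade top [ 522.9 -199.5   91.6] [-0.99235557 -0.12341161] [ 425. -213.   88.] [ 627. -180.   97.]
red 30 [654.8   6.5  45.2] 349.03333333333336 213.63333333333333 [654.3   5.   46. ]
green 40 [668.1 -93.6  45.8] 364.125 236.1 [667.2 -93.8  46. ]
```

View pics/scene1.png

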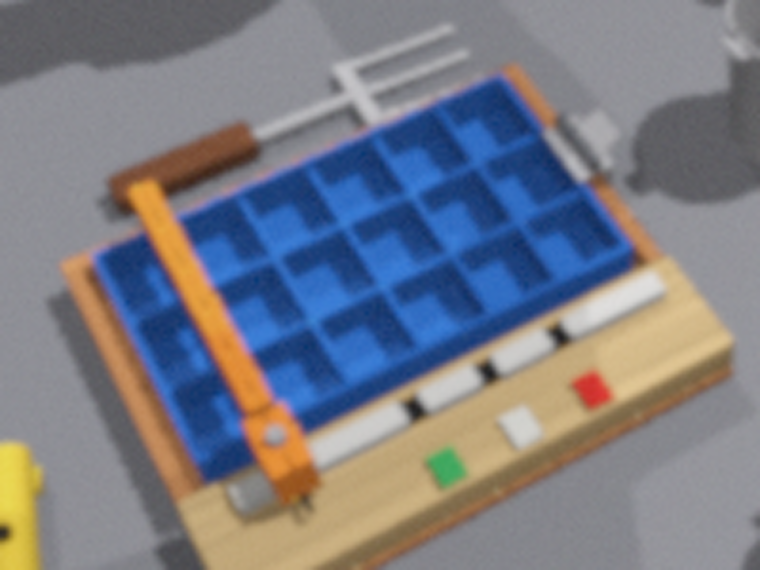

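View pics/side1.png

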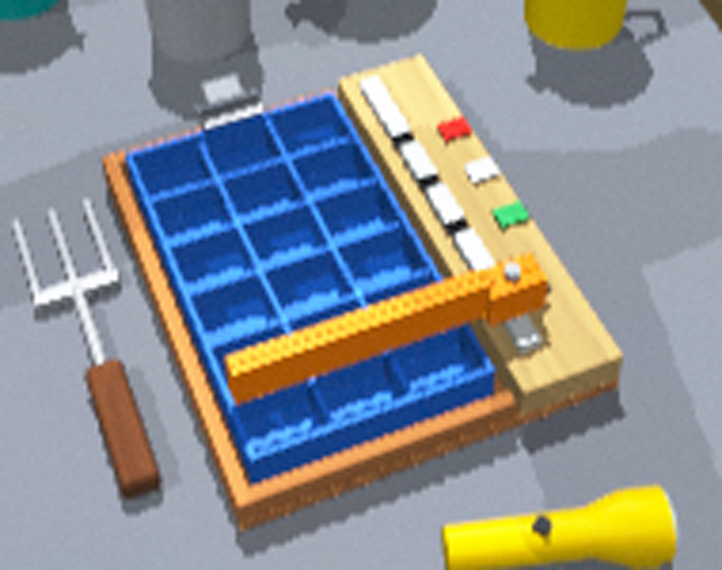

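The bar is at about 0.010, the board at about (537.5, −83.6) with yaw 0.124, and red is the last notch (0.190). First I'll move above the start point behind the bar, with the fingers shut and tool x along board +y.

>>> step_arm([
  [1, 0.988, -0.321, 0, -0.891],
  [1, 0.988, -0.321, 0, -0.891],
  [1, 0.988, -0.321, 0, -0.891],
  [1, 0.988, -0.321, 0, -0.891],
  [1, 0.988, -0.321, 0, -0.891],
  [1, 0.988, -0.321, 0, -0.891],
  [1, 0.988, -0.321, 0, -0.891],
  [1, 0.988, -0.321, 0, -0.891],
], force=60)

```text
clock: 2.45
eef_pos: [571.6, -239.0, 231.4]
eef_rot: [0.0, 0.661, 0.751, -0.0]
force: [-0.6, -1.9, -0.1]
opening: -0.2
```

>>> step_arm([
  [1, 0, 0, 0, 0],
  [1, 0, 0, 0, 0],
])

```text
clock: 2.7
eef_pos: [569.6, -240.1, 230.9]
eef_rot: [-0.0, 0.662, 0.75, -0.0]
force: [0.2, 0.1, 0.1]
opening: -0.0
```

```bash
python3 - <<'E'
from h import *
from workcell import *
import cv2
s=read_state(); print(s['clock'],s['eef_pos'],s['eef_rot'],s['q'],s['force'])
p,d=cams.grab_frame('wrist')
m,f=cam('wrist')
P=cloud('wrist',d)
o=np.array([537.5,-83.6,0]);a=.124
R=np.array([[np.cos(a),-np.sin(a),0],[np.sin(a),np.cos(a),0],[0,0,1]])
B=(P-o)@R
hsv=cv2.cvtColor(p,cv2.COLOR_RGB2HSV)
og=(hsv[...,0]>8)&(hsv[...,0]<20)&(hsv[...,1]>180)&(d>0)&(P[...,2]>55)&(P[...,2]<105)&(P[...,0]>350)
q=B[og]; print('orange',len(q),q.min(0).round(1),q.max(0).round(1))
t=q[(q[:,2]>91)&(q[:,0]<60)]
for x in range(-140,120,20):
    k=t[(t[:,0]>x)&(t[:,0]<x+20)]
    if len(k)>5: print(x,len(k),np.percentile(k[:,1],[3,50,97]).round(1),np.median(k[:,2]).round(1))
for k in ('tab_red','tab_green','bar_mark','rail'):
    for r in tip_of('wrist',k)[:2]:
        z={'tab_red':42,'tab_green':42,'bar_mark':96,'rail':42}[k]
        print(k,r['score'],r['position'],((atz('wrist',r['position'],z)-o)@R).round(1))
cv2.imwrite('pics/w1.png',p[:,:,::-1])
E
```

```text
2.7 [ 569.62960103 -240.09992726  230.90566299] [-3.81442399e-04  6.61997897e-01  7.49505525e-01 -3.26735479e-04] [-5.18010009e-01  4.54755595e-01  3.45788070e-04  1.11726668e+00
 -4.84074770e-04  9.28952932e-01] [0.24037201 0.0793198  0.12708812]
orange 897 [-125.4 -117.7   58.3] [106.3 -92.5  99.3]
-140 21 [-112.  -104.7  -96.7] 96.5
-120 86 [-112.1 -104.3  -96.7] 96.3
-100 87 [-112.1 -103.9  -96.7] 96.5
-80 76 [-112.1 -104.8  -96.7] 96.3
-60 63 [-112.1 -104.8 -103.8] 96.6
-40 44 [-112.1 -104.9 -104.2] 96.4
-20 44 [-112.2 -108.5 -104.8] 96.4
0 38 [-112.2 -104.9 -104.8] 96.1
20 24 [-106.1 -104.9 -102.6] 96.4
40 38 [-112.2 -104.9  -97.7] 96.5
tab_red 0.26 [339.0, 249.2] [  33.5 -246.1   42. ]
bar_mark 0.66 [396.8, 134.3] [  81.7 -105.2   96. ]
rail 0.56 [395.4, 23.6] [86.3  0.3 42. ]
```

View pics/w1.png

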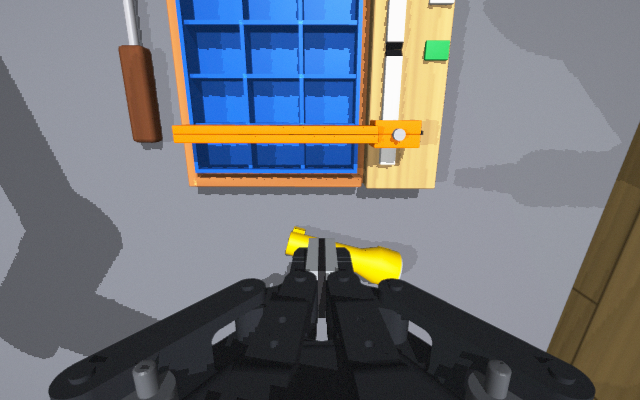

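The wrist view shows the blade parallel to the picture rows (row ~133), with its middle at board y −104.5, so travel ≈ 0.0105. The fingers stand behind it, clear of the torch. Now I'll descend.

>>> step_arm([
  [1, 0, 0, 0.1, 0],
  [1, 0, 0, 0.2, 0],
  [1, 0, 0, 0.29, 0],
  [1, 0, 0, 0.314, 0],
  [1, 0, 0, 0.314, 0],
  [1, 0.02, 0, 0.314, 0],
  [1, 0.04, 0, 0.314, 0],
  [1, 0.05, 0, 0.314, 0],
])

```text
clock: 3.95
eef_pos: [567.3, -214.6, 75.4]
eef_rot: [0.001, 0.662, 0.75, 0.0]
force: [0.1, -0.3, 0.1]
opening: 0.1
```

>>> step_arm([
  [1, 0.016, 0, 0, 0],
  [1, 0.032, 0, 0, 0],
  [1, 0.048, 0, 0, 0],
  [1, 0.064, 0, 0, 0],
  [1, 0.08, 0, 0, 0],
  [1, 0.096, 0, 0, 0],
  [1, 0.112, 0, 0, 0],
  [1, 0.12, 0, 0, 0],
])

```text
clock: 4.95
eef_pos: [559.9, -156.5, 74.7]
eef_rot: [0.001, 0.662, 0.749, -0.0]
force: [-0.1, -4.5, 0.6]
opening: 0.0
```

```bash
cat > st.py <<'E'
from h import *
from workcell import *
import cv2,sys
o=np.array([537.5,-83.6,0]);a=.124
R=np.array([[np.cos(a),-np.sin(a),0],[np.sin(a),np.cos(a),0],[0,0,1]])
s=read_state(); print(s['clock'],'tcp board',((s['eef_pos']-o)@R).round(1),'F board',(s['force']@R).round(1))
p,d=cams.grab_frame('wrist'); P=cloud('wrist',d); B=(P-o)@R
hsv=cv2.cvtColor(p,cv2.COLOR_RGB2HSV)
og=(hsv[...,0]>8)&(hsv[...,0]<20)&(hsv[...,1]>180)&(d>0)&(P[...,2]>91)&(P[...,2]<105)
q=B[og]; q=q[(q[:,0]<60)&(q[:,0]>-125)]
print('blade y',len(q),np.percentile(q[:,1],[2,50,98]).round(1))
for r in tip_of('wrist','bar_mark')[:2]: print('mark',r['score'],r['position'],((atz('wrist',r['position'],96)-o)@R).round(1))
if len(sys.argv)>1: cv2.imwrite(sys.argv[1],p[:,:,::-1])
E
python3 st.py pics/w2.png
```

```text
4.95 tcp board [ 13.2 -75.1  74.7] F board [-0.7 -4.5  0.6]
blade y 3639 [-62.9 -47.9 -47.1]
mark 0.9 [483.4, 241.3] [ 85.8 -58.2  96. ]
```

View pics/w2.png

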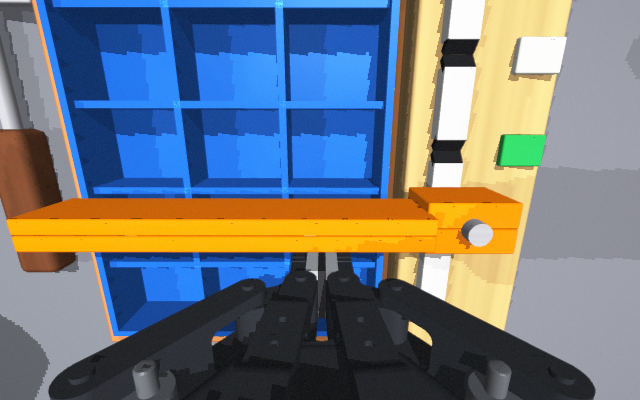

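The fingertips are on the −y face, pushing at about 4.5 N, with the bar middle at −55. Green (485,150) and white (540,55) are visible ahead. I'll continue to the first notch.

>>> step_arm([
  [1, 0.01, 0, 0, 0],
  [1, 0.02, 0, 0, 0],
  [1, 0.03, 0, 0, 0],
  [1, 0.04, 0, 0, 0],
  [1, 0.05, 0, 0, 0],
  [1, 0.06, 0, 0, 0],
  [1, 0.07, 0, 0, 0],
  [1, 0.076, 0, 0, 0],
])

```text
clock: 6.05
eef_pos: [554.6, -120.2, 74.1]
eef_rot: [0.001, 0.662, 0.749, -0.002]
force: [0.9, -10.3, -1.5]
opening: -0.4
```

```bash
python3 st.py
```

```text
6.05 tcp board [ 12.4 -38.4  74.1] F board [ -0.4 -10.4  -1.5]
blade y 3727 [-26.4 -11.3 -10.4]
mark 0.71 [486.9, 239.4] [ 86.  -20.2  96. ]
```

>>> step_arm([
  [1, 0.006, 0, 0, 0],
  [1, 0.012, 0, 0, 0],
  [1, 0.018, 0, 0, 0],
  [1, 0.026, 0, 0, 0],
  [1, 0.034, 0, 0, 0],
  [1, 0.042, 0, 0, 0],
  [1, 0.05, 0, 0, 0],
  [1, 0.056, 0, 0, 0],
])

```text
clock: 7.15
eef_pos: [550.9, -90.0, 74.0]
eef_rot: [-0.0, 0.662, 0.749, -0.0]
force: [-1.3, -3.3, -2.8]
opening: 0.3
```

```bash
python3 st.py
```

```text
7.15 tcp board [12.5 -8.  74. ] F board [-1.7 -3.1 -2.8]
blade y 3759 [ 3.7 17.8 19.8]
mark 0.88 [485.0, 239.2] [85.5  9.9 96. ]
```

>>> step_arm([
  [1, 0.005, 0, 0, 0],
  [1, 0.01, 0, 0, 0],
  [1, 0.015, 0, 0, 0],
  [1, 0.018, 0, 0, 0],
  [1, 0.018, 0, 0, 0],
])

```text
clock: 7.88
eef_pos: [550.3, -80.6, 74.4]
eef_rot: [-0.0, 0.662, 0.75, 0.001]
force: [-0.2, 0.7, 0.5]
opening: 0.3
```

```bash
python3 st.py pics/w3.png
```

```text
7.875 tcp board [13.   1.4 74.4] F board [-0.1  0.7  0.5]
blade y 3570 [13.1 28.2 29.2]
mark 0.85 [483.8, 238.0] [85.4 18.9 96. ]
mark 0.3 [444.4, 206.3] [66.2 33.6 96. ]
```

View pics/w3.png

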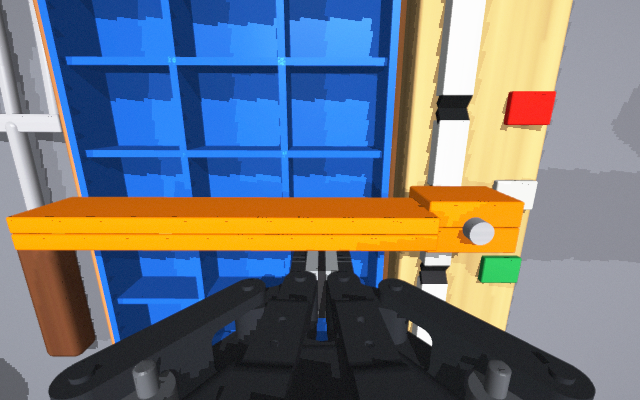

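>>> step_arm([
  [1, 0.002, 0, 0, 0],
  [1, 0.004, 0, 0, 0],
  [1, 0.004, 0, 0, 0],
])

```text
clock: 8.35
eef_pos: [550.0, -79.4, 74.3]
eef_rot: [-0.0, 0.662, 0.749, 0.0]
force: [0.3, -0.1, -0.4]
opening: -0.1
```

```bash
python3 st.py
```

```text
8.35 tcp board [12.9  2.6 74.3] F board [ 0.3 -0.1 -0.4]
blade y 2991 [18.6 33.9 34.6]
mark 0.61 [484.8, 226.6] [84.9 25.7 96. ]
mark 0.24 [444.4, 199.2] [65.6 38.2 96. ]
```

The bar snapped into notch 2 (reads 26.6 for nominal 25, so a +1.6 bias). The jump came at TCP ≈ 2, so for notch 3 expect TCP ≈ 52 and no further than ~54. I'll push out gently.

>>> step_arm([
  [1, 0.008, 0, 0, 0],
  [1, 0.014, 0, 0, 0],
  [1, 0.02, 0, 0, 0],
  [1, 0.026, 0, 0, 0],
  [1, 0.032, 0, 0, 0],
  [1, 0.038, 0, 0, 0],
  [1, 0.044, 0, 0, 0],
  [1, 0.05, 0, 0, 0],
])

```text
clock: 9.45
eef_pos: [546.9, -54.7, 74.3]
eef_rot: [0.0, 0.662, 0.749, -0.0]
force: [0.6, -4.0, -1.8]
opening: -0.3
```

```bash
python3 st.py
```

```text
9.45 tcp board [12.9 27.6 74.3] F board [ 0.1 -4.1 -1.8]
blade y 3790 [39.5 48.  55.5]
mark 0.89 [484.3, 238.5] [85.6 45.8 96. ]
```

>>> step_arm([
  [1, 0.006, 0, 0, 0],
  [1, 0.012, 0, 0, 0],
  [1, 0.018, 0, 0, 0],
  [1, 0.024, 0, 0, 0],
  [1, 0.03, 0, 0, 0],
  [1, 0.036, 0, 0, 0],
  [1, 0.04, 0, 0, 0],
  [1, 0.04, 0, 0, 0],
])

```text
clock: 10.55
eef_pos: [544.2, -33.8, 74.2]
eef_rot: [-0.001, 0.662, 0.75, 0.001]
force: [0.3, 0.3, 0.1]
opening: 0.0
```

```bash
python3 st.py
```

```text
10.55 tcp board [12.8 48.6 74.2] F board [0.4 0.3 0.1]
blade y 3744 [59.8 68.5 75.8]
mark 0.62 [484.6, 239.1] [85.4 65.8 96. ]
```

Force is zero at rest, the bar reads 67.8 and the fingers are at 48.6. Now 1 mm steps.

>>> step_arm([
  [1, 0.002, 0, 0, 0],
  [1, 0.004, 0, 0, 0],
  [1, 0.006, 0, 0, 0],
  [1, 0.007, 0, 0, 0],
  [1, 0.007, 0, 0, 0],
])

```text
clock: 11.28
eef_pos: [544.0, -30.9, 74.3]
eef_rot: [-0.0, 0.662, 0.75, 0.0]
force: [-0.7, -0.1, 0.7]
opening: -0.1
```

```bash
python3 st.py
```

```text
11.275 tcp board [13.  51.5 74.3] F board [-0.7 -0.   0.7]
blade y 3790 [62.7 76.8 78.7]
mark 0.85 [482.3, 237.8] [84.7 69.2 96. ]
```

>>> step_arm([
  [1, 0.001, 0, 0, 0],
  [1, 0.002, 0, 0, 0],
  [1, 0.003, 0, 0, 0],
  [1, 0.003, 0, 0, 0],
])

```text
clock: 11.88
eef_pos: [543.7, -29.8, 74.3]
eef_rot: [-0.0, 0.662, 0.749, 0.0]
force: [0.1, 0.5, 0.2]
opening: 0.1
```

```bash
python3 st.py
```

```text
11.875 tcp board [12.8 52.6 74.3] F board [0.2 0.5 0.2]
blade y 2987 [68.5 83.9 84.6]
mark 0.55 [486.3, 228.1] [85.6 75.  96. ]
```

It snapped in: the bar reads 76.6, exactly 50 mm beyond the notch 2 reading, with a 5 mm gap to the fingers. I'll back off and then go up.

>>> step_arm([
  [1, -0.03, 0, 0, 0],
  [1, -0.06, 0, 0, 0],
  [1, -0.06, 0, -0.1, 0],
  [1, -0.06, 0, -0.2, 0],
  [1, -0.1, 0, -0.3, 0],
  [1, -0.2, 0, -0.34, 0],
  [1, -0.3, 0, -0.34, 0],
  [1, -0.3, 0, -0.34, 0],
])

```text
clock: 12.98
eef_pos: [562.5, -183.3, 244.4]
eef_rot: [0.001, 0.664, 0.748, -0.0]
force: [-0.1, 0.8, 0.1]
opening: -0.0
```

```bash
python3 st.py pics/w4.png; sed -i 's#{n}1.png#{n}2.png#' m.py; python3 m.py
```

```text
12.975 tcp board [  12.5 -102.   244.4] F board [-0.   0.8  0.1]
scene tray rect ((509.7007751464844, -84.55671691894531), (187.343017578125, 296.4907531738281), 6.856406211853027) [[399.0, 51.400001525878906], [434.3999938964844, -242.89999389648438], [620.4000244140625, -220.60000610351562], [585.0, 73.80000305175781]]
orange 24 [436. -27.  75.] [636.  11.  93.]
blade top [522.7 -16.   90.2] [-0.99291861 -0.1187966 ] [442. -26.  88.] [591.  -8.  93.]
red 49 [657.3   8.   46. ] 305.265306122449 252.14285714285714 [657.5   8.1  46. ]
green 38 [670.8 -90.9  46.2] 267.10526315789474 272.57894736842104 [670.2 -90.6  46. ]
side tray rect ((497.7289733886719, -96.42257690429688), (184.48565673828125, 315.135009765625), 6.742049217224121) [[387.6000061035156, 49.20000076293945], [424.6000061035156, -263.70001220703125], [607.7999877929688, -242.10000610351562], [570.7999877929688, 70.9000015258789]]
orange 309 [ 403. -199.   75.] [596.  -7. 304.]
blade top [494.1 -32.6 104.1] [-0.9968051   0.07987232] [ 403. -199.   88.] [585.  -9. 304.]
red 27 [655.4   3.7  45.9] 349.44444444444446 213.55
[... 231 characters left out ...]
[:,1],[2,50,98]).round(1))
                           ~~~~~~~~~~~~~^^^^^^^^^^^^^^^^^^
    return _quantile_unchecked(
        a, q, axis, out, overwrite_input, method, keepdims, weights)
    return _ureduce(a,
                    func=_quantile_ureduce_func,
    ...<5 lines>...
                    overwrite_input=overwrite_input,
                    method=method)
    r = func(a, **kwargs)
    result = _quantile(arr,
                       quantiles=q,
    ...<2 lines>...
                       out=out,
                       weights=wgt)
    slices_having_nans = np.isnan(arr[-1, ...])
                                  ~~~^^^^^^^^^
IndexError: index -1 is out of bounds for axis 0 with size 0
```

View pics/side2.png

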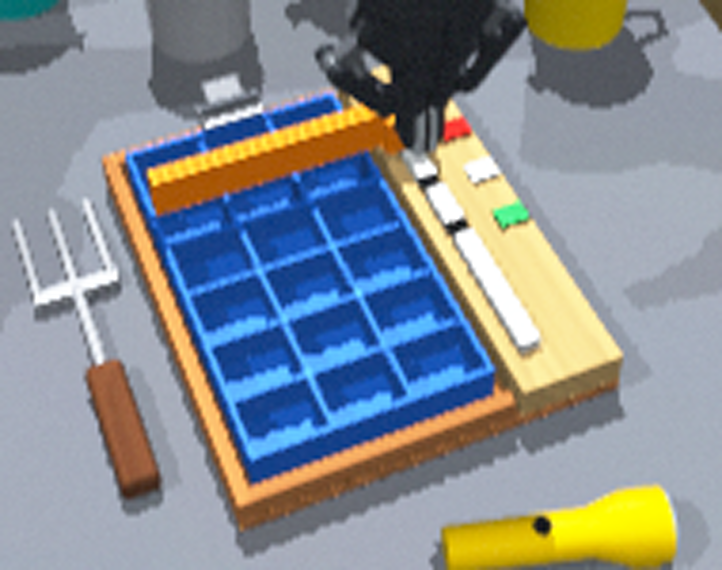

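View pics/scene2.png

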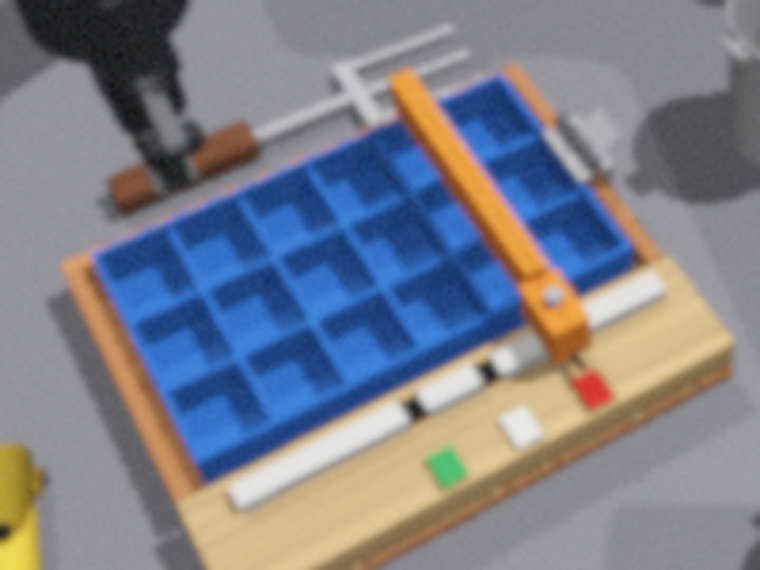

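The scene view shows the carriage beside the red tab (~(590,390) in the crop), with the third notch covered and the first two free. I'll settle the arm and check once more.

>>> step_arm([
  [1, -0.05, 0, 0, 0],
  [1, -0.08, 0, 0, 0],
  [1, -0.08, 0, 0, 0],
  [1, -0.08, 0, 0, 0],
])

```text
clock: 13.62
eef_pos: [567.1, -218.2, 244.1]
eef_rot: [-0.0, 0.662, 0.749, 0.0]
force: [-0.3, 0.4, 0.1]
opening: -0.1
```

```bash
sed -i 's/P\[...,2\]>91)&(P\[...,2\]<105)/P[...,2]>86)\&(P[...,2]<110)/' st.py; sed -i "s/^print('blade y'.*/if len(q): print('blade y',len(q),np.percentile(q[:,1],[2,50,98]).round(1))/" st.py; python3 st.py pics/w5.png
python3 - <<'E'
from h import *
from workcell import *
for n in ('scene','side'):
    cams.grab_frame(n)
    for k,z in (('torch',0),('garden_fork',0),('jug',0),('bar_mark',96)):
        for r in tip_of(n,k)[:3]: print(n,k,round(r['score'],2),np.round(r['position']),atz(n,r['position'],z).round())
E
```

```text
13.625 tcp board [  12.7 -137.2  244.1] F board [-0.3  0.5  0.1]
mark 0.5 [435.0, 22.8] [112.6  12.7  96. ]
scene torch 0.93 [153. 300.] [ 600. -343.    0.]
scene garden_fork 0.77 [228. 182.] [338. -85.   0.]
scene jug 0.92 [446. 159.] [515. 513.   0.]
scene jug 0.91 [364. 135.] [329. 344.   0.]
scene jug 0.62 [394. 296.] [825. 156.  -0.]
scene bar_mark 0.78 [296. 226.] [614.   5.  96.]
side torch 0.66 [377. 324.] [ 612. -339.    0.]
side torch 0.19 [347. 238.] [632. -52.   0.]
side garden_fork 0.61 [253. 270.] [336. -87.   0.]
side jug 0.92 [283. 186.] [488. 240.   0.]
side jug 0.81 [234. 177.] [326. 345.   0.]
side jug 0.79 [322. 165.] [653. 320.   0.]
side bar_mark 0.84 [336. 205.] [611.   6.  96.]
```

View pics/w5.png

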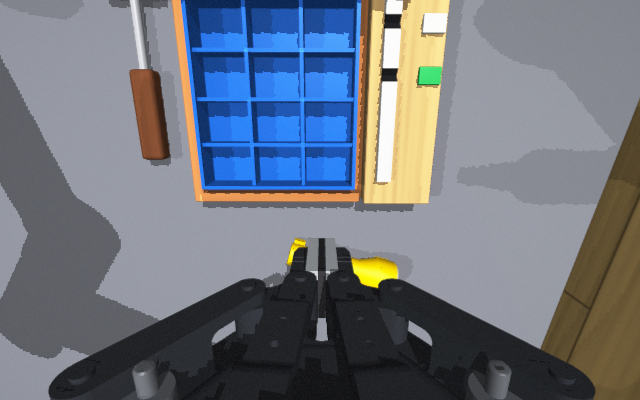

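The bar is out of the wrist view, as expected. Both fixed cameras put it beside the red tab, and the torch and fork are where they were. Handing in.

```bash
python3 -c "
from workcell import arm
print(arm.close_job())"
```

```text
the job is handed in; nothing more can be done
None
```

The row bar is in the notch beside the red tab (the third one, travel 0.190), and the job is handed in after about 14 s. I pushed it from behind with the shut fingertips, forced it through the first two notches and took the last stretch in 1 mm steps. When the bar jumped ahead on its own I stopped, then backed the hand off and raised it clear.

**Seating:** after the jump the bar read 50.0 mm beyond its reading in notch 2, with about a 5 mm gap to the fingertips and no force on the hand. The scene picture shows the carriage beside the red tab with the other two notches free.

**Other objects:** the torch and hand fork were where they started, to within detection scatter of about 10 mm. The side camera found the jug unmoved to within about 5 mm, but in the last scene check the network did not report it.

**Checks that disagreed or failed:**
- **Bar position:** the network's bar mark from the two fixed cameras gave board y ≈ 79 mm, against 76.6 mm from the wrist depth and 75 mm nominal. I put this down to the networks' usual few-mm error.
- **Last wrist picture:** the bar was out of its view, so it could not confirm the position after the hand had left.

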